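# Pack the drying basket and hold the blower lever on its third click

## Task

Stand the orange canister and the steel shaker upright in the two free places of the blue drying basket, single layer, with the tub and the tin that are already in it. Then, with the fingers, press the red spring-return lever of the blower's grey control post down past its first two clicks to the third and keep holding it there: finish while still pressing it down. Do not ram the lever against its end stop, and leave the other things on the table where they are.

Things in the scene. Friction and masses are not known exactly. Their poses are not given: they have to be found in the camera images.
- basket: Blue open-topped drying basket, fixed. Outside 72 (x) by 240 (y) mm, 45 high; walls and floor 4, so inside 64 by 232 mm. Origin: centre of its underside. Holds four 52 mm pieces in a row along y: one stands near the -y end, one some 29 mm to +y of the middle; free are the gap between them (60 to 68 mm wide) and the gap from the second to the +y end wall (59 to 63 mm).
- canister: Square orange canister with a white lid, 52 x 52 mm, 105 mm tall (the lid, the top 17 mm, is 50 x 50 mm), 0.1 to 0.25 kg, standing upright on the table. Origin: centre of its underside; x and y are square to its sides, z up.
- shaker: Round steel shaker with a black band, diameter 52 mm (50 mm in the top 13 mm), 105 mm tall, 0.1 to 0.25 kg, standing upright on the table. Origin: centre of its underside; z up.
- tub: Short square green tub with a clear lid, 52 x 52 mm, 55 mm tall, standing loose in the basket, square to it within a few degrees. Origin: centre of its underside.
- tin: Short round copper-coloured tin, diameter 52 mm, 55 mm tall, standing loose in the basket. It and the tub change places from one run to the next. Origin: centre of its underside.
- control_post: Grey post 60 (x) by 76 (y) mm, 122 tall, on a dark base plate 110 x 120 mm, 12 thick, fixed. Origin: centre of its underside. The red lever sticks out of its -x face, towards the robot, and slides straight down; red pointers on the post's sides move with it past one white, two yellow and three red bars marking the three clicks.
- lever_pad (a point): Centre of the top face of the lever's red pad, a flat level plate 44 (x) by 50 (y) mm, 12 thick, with a black rubber top; 75 mm from the post's centre on its -x side (45 mm from its face), 118 mm above the table at rest. Axes as the control post's. It goes straight down with the lever.
- hold_lever (a joint): Lever travel in m: 0 at rest (up), growing downwards. Clicks (soft detents) at 0.019, 0.037 and 0.055; end stop at 0.058. The spring pushes back with about 5 N near rest to 9 N near the third click, the force rising and falling by 2 to 4 N through each click. No click holds it: let go, it springs back to 0.
- mug: White mug, radius 38 mm, 90 mm tall; leave it alone. Origin: centre of its underside.
- bowl: Red bowl, radius 75 mm, 60 mm tall; leave it alone. Origin: centre of its underside.
- cleaner: Blue bottle, radius 35 mm, 190 mm tall; leave it alone. Origin: centre of its underside.
- spatula: Spatula lying on the table; leave it alone. Origin on its underside, its length along its x.
Things that resemble listed ones, but are neither listed nor needed, are in the scene too. Leave any turquoise look-alike of the shaker alone. What is shaped like the canister but purple is not meant.

How it is judged:
On the way, in this order (a step that is already met when the one before it is completed fails the run):
1. canister and shaker stand upright on the basket's floor beside the tub and the tin, all four let go (z of canister in the frame of basket between -0.002 and 0.01 m and x of canister in the frame of basket between -0.012 and 0.012 m and y of canister in the frame of basket between -0.095 and 0.095 m and angle between each of canister, shaker, tub, tin's own z axis and vertical below 0.15 rad and linear speed of each of canister, shaker, tub, tin below 0.05 m/s and z of shaker in the frame of basket between -0.002 and 0.01 m and x of shaker in the frame of basket between -0.012 and 0.012 m and y of shaker in the frame of basket between -0.095 and 0.095 m and z of tub in the frame of basket between -0.002 and 0.01 m and x of tub in the frame of basket between -0.012 and 0.012 m and y of tub in the frame of basket between -0.095 and 0.095 m and z of tin in the frame of basket between -0.002 and 0.01 m and x of tin in the frame of basket between -0.012 and 0.012 m and y of tin in the frame of basket between -0.095 and 0.095 m and contact force between the fingers and canister below 0.3 N and contact force between the fingers and shaker below 0.3 N and contact force between the fingers and tub below 0.3 N and contact force between the fingers and tin below 0.3 N), for 0.3 s.
2. the lever is pressed down to its third click by the fingers and held there (value of joint hold_lever between 0.0485 and 0.06 m and contact force between the fingers and control_post above 2 N), for 0.5 s.
At the end, for the whole second after the job is handed in: All four pieces stand on the basket floor (underside under 10 mm, within 12 mm across and 95 mm along of its centre, tilt under 0.15 rad), at rest, untouched by the fingers; the lever is still at 48.5 to 60 mm travel (third click, end stop included), pushed by the fingers with over 2 N (all of step 1 and all of step 2 and velocity of joint hold_lever between -0.02 and 0.02 m/s); the arm keeps its last pose, push and grip.
It fails at once if a bystander is disturbed (moved by over 25 mm) (distance of any of mug, bowl, cleaner, spatula from where it was at the start of the episode above 0.025 m).
It fails at once if the lever or post is rammed: fingers press with over 60 N (contact force between the fingers and control_post above 60 N).
It also fails if it takes over 72 s, if anything falls off the work surface, if the arm or the gripper's body presses on something with over 40 N, if the wrist force passes 120 N, or if a joint passes its speed limit or range.

## Robot

A 6-joint arm with a two-finger parallel gripper is mounted at the origin on the work surface. World frame = base frame: x ahead of the robot, y to its left, z up, the work surface at z = 0. Lengths are in m, angles in rad, forces in N, time in s.
With the tool pointing down it reaches from about 0.425 to 0.95 m from the base axis. Payload 3.5 kg.
Tool frame: the origin (TCP) lies midway between the tips of the shut fingers; the grasp point (between the pads) lies grasp_offset behind it (grasp_offset is the distance from the TCP to the grasp point, in m); z points along the fingers, y is the direction in which the jaws open and shut (so a half turn about z gives the same grasp; the last joint's range is limited). The gripper opens to 85 mm and grips with 20 to 120 N. Pads are 22 mm wide; open, the fingers measure 114 mm over their backs; the gripper's body (76 mm by 85 mm) begins 54 mm behind the grasp point. The pads swing forward as they close: fully open they stand 13 mm farther back than shut.
Start: joints at [1.142, 0.286, 1.577, -0, 1.279, -0.15], TCP at [0.186, 0.649, 0.231] pointing down, gripper open.
Joint ranges: [-2.77, 2.77], [-0.9, 2.22], [0.21, 2.48], [-1.53, 4.67], [0.24, 2.81], [-2.84, 2.84]. Speed limits (rad/s): [2.79, 2.79, 3.14, 3.14, 3.14, 3.14].

## Interface

Orientations are given as a unit quaternion [x, y, z, w].
In Python, from plant import * gives the robot as it stands.
- The arm moves only by the tool jog_arm, never from a script. Its argument "targets" is text: rows parted by semicolons, each of 7 numbers parted by spaces: the shift along the world's x, y, z in mm, then the turn, a rotation vector about the world's x, y, z in degrees, then the gripper's target within -1 to 1 (fully open at 1, half-way at 0, shut at -1). A call has 1 to 10 rows; each row shifts and turns the pose as measured when the row begins; what a row does not reach is not made up. A row lasts 1/12 s, in which the tool goes at most 41.7 mm and 7.16 degrees, less where a joint would pass 70% of its speed; a pose out of reach is approached as far as the arm can. A call with a gripper value outside its range is refused whole. The fingers move at their own pace and stop on an object; "force" is the grip in N (left out, the last holds). Time passes only in rows, so rows that do not move let the fingers close. It gives the time, the measured TCP pose, the force and the opening at its end, in the units of the state.
- get_state(): the state, without advancing time (a new reading comes with each control period).
- read_camera(name): name is "scene" or "side" or "wrist"; returns a dict with "pixels" (480x640x3 uint8, blue, green, red), "mtx" (3x3 intrinsics, pixels), "world_from_camera" (4x4, takes a point from camera to world coordinates). Camera axes: x right, y up, looking along -z (the intrinsics and any distortion apply to the point x, -y, -z); pixel columns grow to the right and rows downward; lengths in m; the calibration is good to about 2 mm. A picture is of the moment at which its call begins. There is no depth.
- sign_off(): hands the job in, once; it reports no verdict.
Trained networks look in a picture, given as the dict that the camera call returned (one of the last four; its "shot" number tells which), for a name from the list of things; names that differ only in an ending like _2 or _b are one class to them, and where a whole thing is asked for, a point or a joint stands for the part that bears it (a point fixed in the world has none). Each returns a list of dicts, best first, with "p" (0 to 1); they miss things now and then, are a little off and sometimes report something else, mostly with a low value. They report only what shows in the picture. A call takes as long as a camera call. They do not tell look-alikes from the thing itself.
- spot_in(target, picture): "uv" ([column, row] in pixels, amid what is visible of it).
- silhouettes(target, picture): "mask" (480x640 bool, what is visible of it) and "uv" ([column, row] in pixels, amid what is visible of it).
- mark_of(target, picture): "uv" ([column, row] in pixels: a listed point, or the origin of a listed thing).
The state is a dict: "time": time; "qpos": joint angles; "dq": joint speeds; "joint_efforts": joint torques, N m; "eef_pos": TCP position; "tcp_rot": TCP orientation; "contact_force": force on the tool from outside, world axes, zero at the start; "wrist_torque": the same for the moment, N m; "opening": opening from 0.0 (shut) to 1.0 (fully open).
Only numpy, scipy, OpenCV 4.12 (cv2) and the standard library are available. Lean on these libraries where they do the work, as an engineer would, in place of code of your own. Each camera call takes 0.05 s, during which the arm holds its last target.

## Working session

There is one attempt and no reset: what is moved stays moved. The work goes in short steps, Python scripts to look and compute and a tool call to move; the robot and the scene stay as the last step left them, time stands still between calls to the robot, and variables do not carry over. Pictures are saved under pics/ and viewed, and the job is handed in when it is done.

Besides the shell and the picture viewer there is one more tool, called after "Call:" by a JSON object that holds its "method" and its "body". jog_arm: Moves the arm, as the interface text tells. Its arguments: {"type":"object","properties":{"targets":{"type":"string"},"force":{"type":"number"}},"required":["targets"]}

```bash
ls; mkdir -p pics; cat > h.py <<'E'
from plant import *
import numpy as np, cv2
def ray(p,uv):
    K=np.array(p["mtx"]);T=np.array(p["world_from_camera"])
    x=(uv[0]-K[0,2])/K[0,0];y=(uv[1]-K[1,2])/K[1,1]
    d=T[:3,:3]@np.array([x,-y,-1.]);return T[:3,3],d
def onz(p,uv,z):
    o,d=ray(p,uv);return o+d*(z-o[2])/d[2]
def proj(p,X):
    K=np.array(p["mtx"]);T=np.array(p["world_from_camera"])
    c=T[:3,:3].T@(np.array(X)-T[:3,3]);return np.array([K[0,0]*c[0]/-c[2]+K[0,2],K[1,1]*-c[1]/-c[2]+K[1,2]])
E
python3 - <<'E'
from h import *
print(get_state())
for n in ["scene","side","wrist"]:
    p=read_camera(n);cv2.imwrite(f"pics/{n}0.png",p["pixels"]);print(n,p.keys(),p["mtx"],p["world_from_camera"])
    for t in ["basket","canister","shaker","tub","tin","control_post","lever_pad","mug","bowl","cleaner","spatula"]:
        r=mark_of(t,p)
        print(t,[(np.round(q["uv"],1).tolist(),round(q["p"],2)) for q in r][:4])
E
```

```text
pics
{'time': 0.0, 'qpos': array([ 1.14199266e+00,  2.87203444e-01,  1.57816485e+00, -7.73996474e-06,
        1.27860633e+00, -1.49996480e-01]), 'dq': array([-0.00020922,  0.00057029, -0.00058711,  0.00213425,  0.0011276 ,
       -0.00058252]), 'joint_efforts': array([-3.92250231e-04, -4.05971575e+01, -2.92630577e+01, -1.88500585e-04,
        5.69128519e-03,  9.01352678e-06]), 'eef_pos': array([0.18546223, 0.64834128, 0.22992857]), 'tcp_rot': array([ 1.38951313e-01,  9.90298498e-01, -1.14251240e-03, -3.36328618e-04]), 'contact_force': array([ 0.16778855, -0.50588197, -0.68806036]), 'wrist_torque': array([-0.04438452,  0.00984497, -0.00641794]), 'opening': 1.0047270227153897}
scene dict_keys(['pixels', 'mtx', 'world_from_camera', 'shot']) [[566.20323039   0.         331.50188289]
 [  0.         566.20323039 238.5963704 ]
 [  0.           0.           1.        ]] [[-0.85227496 -0.39738687  0.34016331  0.92635411]
 [ 0.52297134 -0.66139403  0.53764199  0.69416972]
 [ 0.01133012  0.63611446  0.77151151  0.9965992 ]
 [ 0.          0.          0.          1.        ]]
basket [([308.6, 245
[... 1283 characters left out ...]
ner [([481.8, 368.8], 0.71)]
spatula [([433.4, 296.3], 0.87), ([334.8, 301.1], 0.67)]
wrist dict_keys(['pixels', 'mtx', 'world_from_camera', 'shot']) [[335.73584568   0.         323.40216357]
 [  0.         335.73584568 241.66776743]
 [  0.           0.           1.        ]] [[ 2.75664831e-01 -9.13829572e-01 -2.98201969e-01  1.09738611e-01]
 [ 9.61253561e-01  2.61838278e-01  8.62108285e-02  6.71235226e-01]
 [-7.01314554e-04 -3.10412998e-01  9.50601535e-01  3.74041035e-01]
 [ 0.00000000e+00  0.00000000e+00  0.00000000e+00  1.00000000e+00]]
basket []
canister [([256.3, 419.5], 0.74)]
shaker [([62.2, 383.9], 0.55)]
tub []
tin []
control_post []
lever_pad []
mug []
bowl []
cleaner []
spatula []
```

View pics/scene0.png

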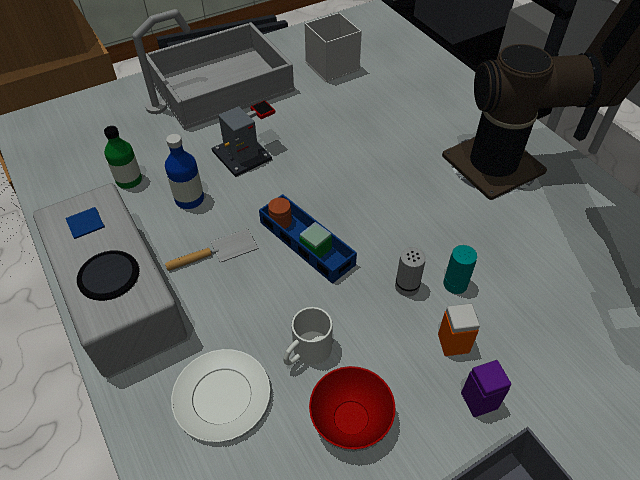

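View pics/side0.png

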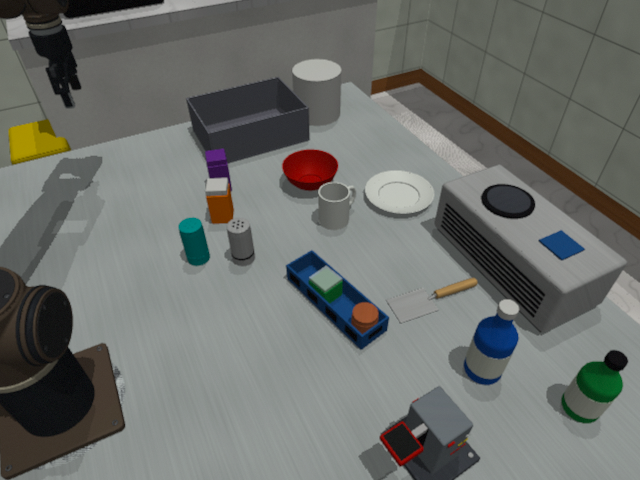

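View pics/wrist0.png

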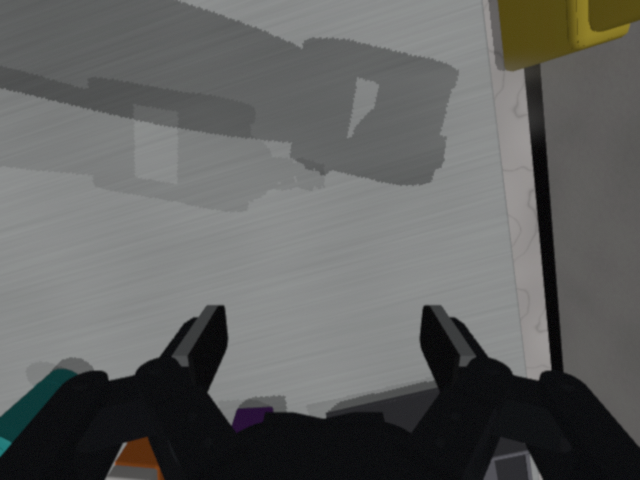

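```bash
cat >> h.py <<'E'
def tri(obs):
    A=np.zeros((3,3));b=np.zeros(3)
    for p,uv in obs:
        o,d=ray(p,uv);d=d/np.linalg.norm(d);M=np.eye(3)-np.outer(d,d);A+=M;b+=M@o
    return np.linalg.solve(A,b)
E
python3 - <<'E'
from h import *
import plant
print([n for n in dir(plant) if not n.startswith('_')])
try: print(grasp_offset)
except Exception as e: print(e)
P={n:read_camera(n) for n in ["scene","side"]}
import pickle;pickle.dump(P,open("P0.pkl","wb"))
M={}
for t in ["basket","canister","shaker","tub","tin","control_post","lever_pad","mug","bowl","cleaner","spatula"]:
    z=0.118 if t=="lever_pad" else (0.004 if t in("tub","tin") else 0)
    for n in P:
        print(t,n,[(np.round(onz(P[n],q["uv"],z)[:2],3).tolist(),round(q["p"],2)) for q in mark_of(t,P[n])[:3]])
for t in ["basket","canister","shaker","tub","tin","control_post","lever_pad"]:
    for n in P: M[t,n]=[(q["mask"],q["uv"],q["p"]) for q in silhouettes(t,P[n])]
pickle.dump(M,open("M0.pkl","wb"))
for k in M: print(k,[(np.round(u).tolist(),round(p,2),int(m.sum())) for m,u,p in M[k]])
for n,(x,y,w,h) in {"scene":(390,230,130,190),"side":(170,140,100,140)}.items():
    c=P[n]["pixels"][y:y+h,x:x+w];cv2.imwrite(f"pics/c_{n}.png",cv2.resize(c,None,fx=3.1,fy=3.1,interpolation=cv2.INTER_CUBIC))
for n,(x,y,w,h) in {"scene":(200,80,170,210),"side":(270,240,220,240)}.items():
    c=P[n]["pixels"][y:y+h,x:x+w];cv2.imwrite(f"pics/b_{n}.png",cv2.resize(c,None,fx=2.5,fy=2.5,interpolation=cv2.INTER_CUBIC))
E
```

```text
['Unreachable', 'get_state', 'grasp_offset', 'mark_of', 'read_camera', 'sign_off', 'silhouettes', 'spot_in']
0.0187
basket scene [([0.537, -0.022], 0.76), ([0.664, 0.217], 0.39)]
basket side [([0.543, -0.018], 0.92), ([0.746, -0.1], 0.51), ([0.678, 0.364], 0.47)]
canister scene [([0.456, 0.472], 0.93), ([0.42, 0.354], 0.84)]
canister side [([0.454, 0.469], 0.93), ([0.424, 0.356], 0.77), ([0.538, -0.36], 0.38)]
shaker scene [([0.415, 0.189], 0.9), ([0.325, 0.246], 0.9)]
shaker side [([0.323, 0.239], 0.71)]
tub scene [([0.54, 0.01], 0.73)]
tub side [([0.535, 0.011], 0.68)]
tin scene [([0.559, -0.099], 0.57)]
tin side [([0.561, -0.108], 0.61), ([0.673, 0.359], 0.56)]
control_post scene [([0.546, -0.366], 0.74)]
control_post side [([0.54, -0.361], 0.78)]
lever_pad scene [([0.467, -0.353], 0.88)]
lever_pad side [([0.464, -0.362], 0.97)]
mug scene [([0.663, 0.217], 0.88)]
mug side [([0.67, 0.224], 0.72)]
bowl scene [([0.676, 0.38], 0.71)]
bowl side [([0.681, 0.38], 0.61)]
cleaner scene [([0.725, -0.276], 0.69)]
cleaner side [([0.711, -0.288], 0.65)]
spatula scene [([0.739, -0.111], 0.6)]
s
[... 369 characters left out ...]
, 320.0], 0.2, 647)]
('shaker', 'scene') [([461.0, 269.0], 0.95, 1149), ([409.0, 272.0], 0.86, 1102), ([283.0, 210.0], 0.67, 544), ([262.0, 112.0], 0.65, 322)]
('shaker', 'side') [([193.0, 244.0], 0.9, 1089), ([243.0, 239.0], 0.58, 1031)]
('tub', 'scene') [([314.0, 238.0], 0.8, 723)]
('tub', 'side') [([330.0, 284.0], 0.63, 811), ([335.0, 204.0], 0.59, 1457)]
('tin', 'scene') [([280.0, 210.0], 0.75, 555)]
('tin', 'side') [([364.0, 317.0], 0.8, 633)]
('control_post', 'scene') [([240.0, 141.0], 0.6, 2691)]
('control_post', 'side') [([431.0, 440.0], 0.55, 5923), ([341.0, 301.0], 0.41, 2939)]
('lever_pad', 'scene') [([262.0, 111.0], 0.52, 353)]
('lever_pad', 'side') [([402.0, 442.0], 0.94, 1243)]
```

```bash
python3 - <<'E'
import cv2,numpy as np
a=cv2.imread("pics/b_scene.png");b=cv2.imread("pics/c_scene.png")
h=max(a.shape[0],b.shape[0]);o=np.zeros((h,800,3),np.uint8)
o[:a.shape[0],:a.shape[1]]=a;w=800-a.shape[1];o[:b.shape[0],a.shape[1]:]=b[:,:w];cv2.imwrite("pics/m1.png",o)
a=cv2.imread("pics/b_side.png");b=cv2.resize(cv2.imread("pics/c_side.png"),None,fx=.8,fy=.8)
o=np.zeros((600,800,3),np.uint8);o[:,:550]=a[:600];o[:b.shape[0],552:552+b.shape[1]]=b[:, :248];cv2.imwrite("pics/m2.png",o)
E
```

```text
(no output)
```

View pics/m1.png

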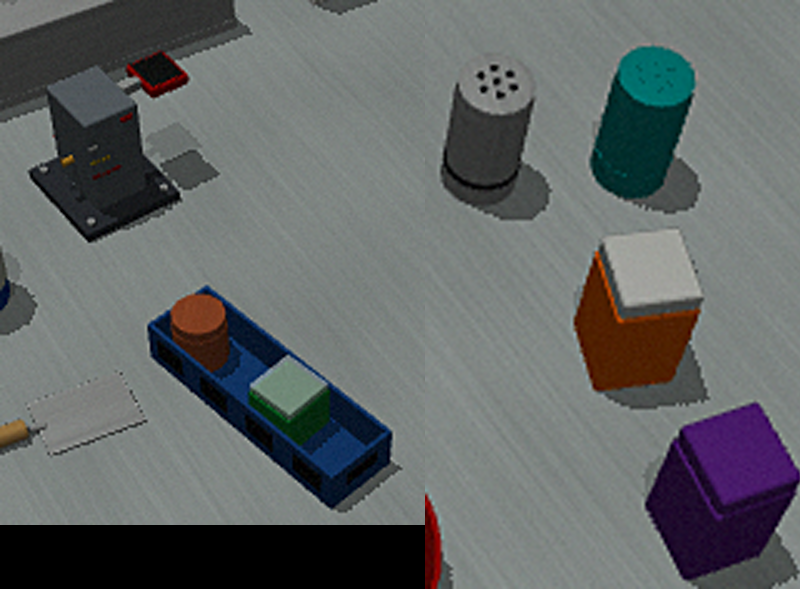

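View pics/m2.png

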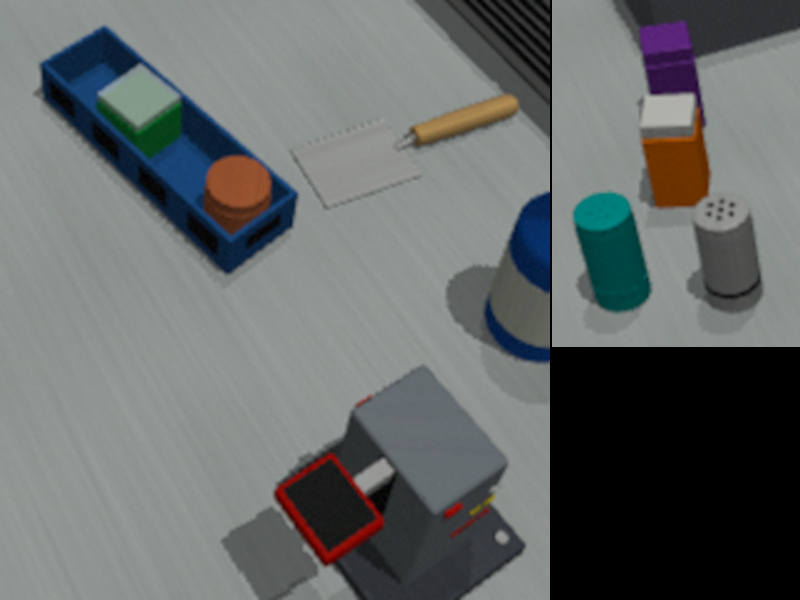

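```bash
cat >> h.py <<'E'
from scipy.optimize import minimize
def box(hx,hy,z0,z1): return np.array([[a*hx,b*hy,z] for a in(-1,1) for b in(-1,1) for z in(z0,z1)])
def cyl(r,z0,z1): return np.array([[r*np.cos(t),r*np.sin(t),z] for t in np.linspace(0,2*np.pi,40) for z in(z0,z1)])
def place(pts,x,y,a):
    c,s=np.cos(a),np.sin(a);return np.c_[c*pts[:,0]-s*pts[:,1]+x,s*pts[:,0]+c*pts[:,1]+y,pts[:,2]]
S=4
def render(p,parts):
    m=np.zeros((480*S//1,640*S),np.uint8)
    for pts in parts:
        uv=np.array([proj(p,q) for q in pts]);h=cv2.convexHull(np.float32(uv))[:,0]
        cv2.fillConvexPoly(m,np.int32(np.round((h+0.5)*S*16-8)),1,shift=4)
    return cv2.resize(m.astype(np.float32),(640,480),interpolation=cv2.INTER_AREA)
def fit(obs,parts,x0,sym=False):
    def f(v):
        tot=0
        for p,m in obs:
            r=render(p,[place(q,v[0],v[1],0 if sym else v[2]) for q in parts]);m=m.astype(np.float32)
            tot+=np.abs(r-m).sum()/m.sum()
        return tot
    n=2 if sym else 3
    sx=[np.array(x0[:n],float)]
    for i in range(n):
        e=np.array(x0[:n],float);e[i]+=[.01,.01,.15][i];sx.append(e)
    r=minimize(f,x0[:n],method="Nelder-Mead",options=dict(initial_simplex=sx,maxiter=90,xatol=3e-4,fatol=1e-4));return r.x,r.fun
E
python3 - <<'E'
from h import *
import pickle
P=pickle.load(open("P0.pkl","rb"));M=pickle.load(open("M0.pkl","rb"))
def go(name,i,j,parts,x0,sym=False):
    ob=[(P["scene"],M[name,"scene"][i][0]),(P["side"],M[name,"side"][j][0])]
    best=None
    for a in ([0] if sym else [x0[2]]):
        pass
    print(name,fit(ob,parts,x0,sym),[fit([o],parts,x0,sym) for o in ob])
can=[box(.026,.026,0,.088),box(.025,.025,.088,.105)]
for a in (0,.4,.8,1.2): go("canister",0,1,can,(.42,.354,a))
go("shaker",1,1,[cyl(.026,0,.092),cyl(.025,.092,.105)],(.415,.188),True)
# basket by colour
ob=[]
for n in P:
    hsv=cv2.cvtColor(P[n]["pixels"],cv2.COLOR_BGR2HSV)
    m=cv2.inRange(hsv,(100,120,30),(125,255,255));nm=M["basket",n][0][0].astype(np.uint8)
    m=m&(cv2.dilate(nm,np.ones((9,9)))*255)
    h=cv2.convexHull(cv2.findNonZero(m));mm=np.zeros_like(m);cv2.fillConvexPoly(mm,h,1);ob.append((P[n],mm));print(n,mm.sum())
B=[box(.036,.12,0,.045)]
print("basket",fit(ob,B,(.54,-.02,.2)),[fit([o],B,(.54,-.02,.2)) for o in ob])
lp=[box(.022,.025,.106,.118)]
for c in (0,.2,-.2):go("lever_pad",0,0,lp,(.465,-.358,c))
# tub top/tin top
for n in P:
    print(n,"tub",np.round(onz(P[n],mark_of("tub",P[n])[0]["uv"],.004),3) if 0 else "")
E
```

```text
canister (array([ 0.42017988,  0.35374279, -0.36265454]), np.float64(0.1393810659646988)) [(array([ 0.42046729,  0.35375449, -0.41048561]), np.float64(0.05334924906492233)), (array([ 0.41946847,  0.35550157, -0.07069038]), np.float64(0.13012970983982086))]
canister (array([ 0.42021985,  0.35340814, -0.35549783]), np.float64(0.1402491182088852)) [(array([ 0.42047024,  0.35357327, -0.4012807 ]), np.float64(0.0538194440305233)), (array([ 0.42045397,  0.35408507, -0.34497908]), np.float64(0.08260612934827805))]
canister (array([0.42026789, 0.35340163, 1.21622587]), np.float64(0.14041657745838165)) [(array([0.4205857 , 0.35369327, 1.15902001]), np.float64(0.05320456996560097)), (array([0.42054759, 0.3551894 , 1.21153781]), np.float64(0.08219339698553085))]
canister (array([0.42021912, 0.35340509, 1.21513481]), np.float64(0.14021295309066772)) [(array([0.42050531, 0.35388892, 1.16337739]), np.float64(0.053530093282461166)), (array([0.42044447, 0.35408534, 1.22606009]), np.float64(0.08254717290401459))]
shaker (array([0.41708256, 0.19432497]), np.float64(0.15361040830612183)) [(array([0.418
[... 496 characters left out ...]
rray([ 0.46663007, -0.36615896,  0.142985  ]), np.float64(0.1749291718006134)), (array([ 0.46671344, -0.3646036 ,  0.13451392]), np.float64(0.19338294863700867))]
lever_pad (array([ 0.46685099, -0.36553492,  0.16726504]), np.float64(0.37532690167427063)) [(array([ 0.46736486, -0.36640027,  0.229509  ]), np.float64(0.17970962822437286)), (array([ 0.46654913, -0.36502204,  0.15478787]), np.float64(0.19338294863700867))]
lever_pad (array([ 0.46631621, -0.36570071,  0.13651784]), np.float64(0.37391048669815063)) [(array([ 0.46646945, -0.36631868,  0.10386533]), np.float64(0.17723087966442108)), (array([ 0.46639853, -0.36460707,  0.13081376]), np.float64(0.19408687949180603))]
scene tub 
side tub
```

```bash
python3 - <<'E'
from h import *
import pickle
P=pickle.load(open("P0.pkl","rb"))
b=np.array([.543,-.0182]);a=.2225
def tob(v): d=v[:2]-b;c,s=np.cos(a),np.sin(a);return np.round([c*d[0]+s*d[1],-s*d[0]+c*d[1]],4)
# top faces via colour
for n in P:
    p=P[n];hsv=cv2.cvtColor(p["pixels"],cv2.COLOR_BGR2HSV)
    roi=np.zeros((480,640),np.uint8);roi[(190 if n=="scene" else 255):(260 if n=="scene" else 340),(260 if n=="scene" else 285):(360 if n=="scene" else 390)]=255
    tin=cv2.inRange(hsv,(3,110,130),(14,255,255))&roi
    tub=cv2.inRange(hsv,(45,15,120),(85,90,255))&roi
    for nm,m in(("tin",tin),("tub",tub)):
        k,l,s,c=cv2.connectedComponentsWithStats(m);i=1+np.argmax(s[1:,4]);r=cv2.minAreaRect(np.float32(np.argwhere(l==i)[:,::-1]))
        w=onz(p,c[i],.059);q=np.array([onz(p,u,.059)[:2] for u in np.argwhere(l==i)[:,::-1]])
        rr=cv2.minAreaRect(np.float32(q*1000))
        print(n,nm,s[i],np.round(w,3),tob(w),"rect",np.round(rr[1],1),round(rr[2],1),tob(np.array(rr[0])/1000))
E
```

```text
scene tin [269 198  11  15  41] [ 0.576 -0.106  0.059] [ 0.0128 -0.0933] rect [44.4 20.1] 70.8 [ 0.0114 -0.0959]
scene tub [301 224  29  22 321] [0.537 0.012 0.059] [0.0011 0.0312] rect [44.2 43.8] 16.0 [0.001  0.0309]
side tin [353 303  25  20 380] [ 0.563 -0.105  0.059] [ 0.0003 -0.089 ] rect [46.  45.9] 45.7 [ 0.0009 -0.0887]
side tub [311 268  30  23 355] [0.534 0.006 0.059] [-0.0031  0.0256] rect [44.7 44.9] 15.7 [-0.003   0.0263]
```

Call:
{"method": "jog_arm", "body": {"targets": "23 -29 0 0 0 -0.5 1;23 -29 0 0 0 -0.5 1;23 -29 0 0 0 -0.5 1;23 -29 0 0 0 -0.5 1;23 -29 0 0 0 -0.5 1;23 -29 0 0 0 -0.5 1;23 -29 0 0 0 -0.5 1;23 -29 0 0 0 -0.5 1;23 -29 0 0 0 -0.5 1;10 -10 0 0 0 0 1", "force": 40}}

```text
time: 4.53
eef_pos: [0.4059, 0.3685, 0.2321]
tcp_rot: [0.174, 0.985, 0.002, 0.001]
contact_force: [0.7, -0.3, 0.4]
opening: 0.999
```

```bash
cat >> h.py <<'E'
from scipy.spatial.transform import Rotation as R
def pose():
    s=get_state();r=R.from_quat(s["tcp_rot"]).as_matrix()
    return s,s["eef_pos"],np.degrees(np.arctan2(r[1,1],r[0,1])),r
def rem(x,y,z,yaw):
    s,e,a,r=pose();t=np.array([r[:,2]]) 
    rv=np.cross(r[:,2],[0,0,-1.]);print("t",round(s["time"],2),"rem mm",np.round((np.array([x,y,z])-e)*1000,1),"dyaw",round((yaw-a+90)%180-90,2),"tiltfix deg",np.round(np.degrees(rv),2),"F",np.round(s["contact_force"],1),"op",round(s["opening"],3))
E
python3 - <<'E'
from h import *
p=read_camera("wrist");cv2.imwrite("pics/w1.png",p["pixels"])
rem(.420,.3535,.052,69.2)
for t in("canister",):
  for q in silhouettes(t,p)[:2]:
    m=q["mask"]; print(q["p"],q["uv"],m.sum(), m.nonzero()[0].min(),m.nonzero()[0].max())
r=render(p,[place(box(.026,.026,0,.088),.42,.3535,-.3625),place(box(.025,.025,.088,.105),.42,.3535,-.3625)])
i=p["pixels"].copy();c,_=cv2.findContours((r>.5).astype(np.uint8),cv2.RETR_EXTERNAL,cv2.CHAIN_APPROX_NONE);cv2.drawContours(i,c,-1,(0,255,255),1);cv2.imwrite("pics/w1.png",i)
E
```

```text
t 4.58 rem mm [  13.1  -14.5 -180.2] dyaw -0.65 tiltfix deg [-0.18  0.22  0.  ] F [ 1.6 -1.1 -0.6] op 1.003
0.89 [445.0, 232.7] 5782 192 274
0.57 [315.9, 239.4] 4410 200 280
```

View pics/w1.png

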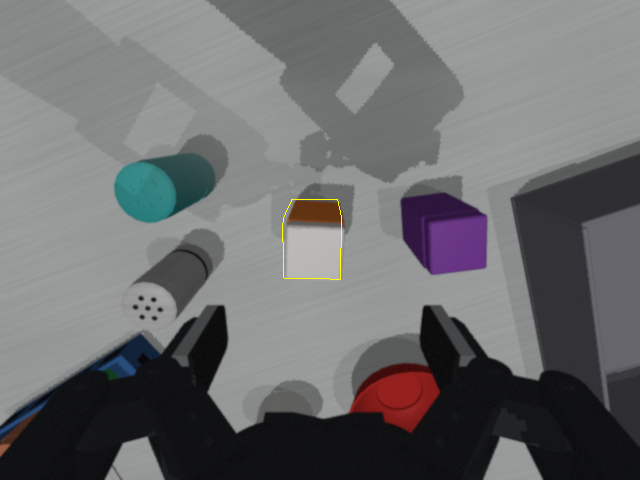

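Call:
{"method": "jog_arm", "body": {"targets": "13 -14.5 -10 0 0 -0.7 1;3 -3 -30 0 0 0 1;0 0 -35 0 0 0 1;0 0 -25 0 0 0 1"}}

```text
time: 4.97
eef_pos: [0.4258, 0.3566, 0.1394]
tcp_rot: [0.181, 0.983, 0.01, 0.008]
contact_force: [-0.7, -0.3, -0.0]
opening: 1.001
```

```bash
python3 - <<'E'
from h import *
rem(.420,.3535,.052,69.2)
E
```

```text
t 4.97 rem mm [ -5.8  -3.1 -87.4] dyaw 0.05 tiltfix deg [-0.99  1.13  0.  ] F [-0.7 -0.3 -0. ] op 1.001
```

Call:
{"method": "jog_arm", "body": {"targets": "-5.8 -3.1 0 -1 1.1 0 1;0 0 0 0 0 0 1;0 0 0 0 0 0 1"}}

```text
time: 5.22
eef_pos: [0.4142, 0.3534, 0.134]
tcp_rot: [0.18, 0.984, -0.005, -0.006]
contact_force: [0.2, -0.0, 0.9]
opening: 1.002
```

```bash
python3 - <<'E'
from h import *
rem(.420,.3535,.052,69.2)
E
```

```text
t 5.22 rem mm [  5.8   0.1 -82. ] dyaw -0.09 tiltfix deg [ 0.42 -0.75  0.  ] F [ 0.2 -0.   0.9] op 1.002
```

Call:
{"method": "jog_arm", "body": {"targets": "3 0 -10 0.2 -0.3 0 1;1 0 -15 0 0 0 1;1 0 -15 0 0 0 1;1 0 -15 0 0 0 1;0 0 -12 0 0 0 1;0 0 -7 0 0 0 1;0 0 -4 0 0 0 1;0 0 0 0 0 0 1;0 0 0 0 0 0 1"}}

```text
time: 5.97
eef_pos: [0.4275, 0.3609, 0.0643]
tcp_rot: [0.177, 0.984, 0.006, 0.007]
contact_force: [-0.1, -0.2, -0.2]
opening: 0.995
```

```bash
python3 - <<'E'
from h import *
rem(.420,.3535,.052,69.2)
E
```

```text
t 5.97 rem mm [ -7.5  -7.4 -12.3] dyaw -0.36 tiltfix deg [-0.58  0.89  0.  ] F [-0.1 -0.2 -0.2] op 0.995
```

Call:
{"method": "jog_arm", "body": {"targets": "-5 -5 -4 -0.3 0.5 -0.3 1;-2 -2 -4 0 0 0 1;0 0 -3 0 0 0 1;0 0 0 0 0 0 1"}}

```text
time: 6.3
eef_pos: [0.4211, 0.354, 0.0547]
tcp_rot: [0.18, 0.984, 0.004, 0.004]
contact_force: [-1.1, -0.1, 0.3]
opening: 1.005
```

```bash
python3 - <<'E'
from h import *
rem(.420,.3535,.052,69.2)
E
```

```text
t 6.3 rem mm [-1.1 -0.5 -2.7] dyaw -0.03 tiltfix deg [-0.37  0.56  0.  ] F [-1.1 -0.1  0.3] op 1.005
```

Call:
{"method": "jog_arm", "body": {"targets": "-0.5 -0.3 -1.5 -0.3 0.5 0 1;0 0 0 0 0 0 0.5;0 0 0 0 0 0 -1;0 0 0 0 0 0 -1;0 0 0 0 0 0 -1;0 0 0 0 0 0 -1;0 0 0 0 0 0 -1;0 0 0 0 0 0 -1", "force": 40}}

```text
time: 6.97
eef_pos: [0.4211, 0.354, 0.0536]
tcp_rot: [0.18, 0.984, 0.001, 0.001]
contact_force: [0.3, 0.4, 0.4]
opening: 0.6
```

```bash
python3 - <<'E'
from h import *
rem(.420,.3535,.052,69.2)
E
```

```text
t 6.97 rem mm [-1.1 -0.5 -1.6] dyaw -0.01 tiltfix deg [-0.1   0.08  0.  ] F [0.3 0.4 0.4] op 0.6
```

Call:
{"method": "jog_arm", "body": {"targets": "0 0 8 0 0 0 -1;0 0 20 0 0 0 -1;0 0 30 0 0 0 -1;0 0 30 0 0 0 -1;0 0 30 0 0 0 -1;0 0 12 0 0 0 -1;0 0 0 0 0 0 -1"}}

```text
time: 7.55
eef_pos: [0.4164, 0.3513, 0.1876]
tcp_rot: [0.18, 0.984, -0.002, -0.003]
contact_force: [0.2, 1.0, -1.3]
opening: 0.611
```

```bash
python3 - <<'E'
from h import *
rem(.5496,-.0485,.185,12.75)
E
```

```text
t 7.55 rem mm [ 133.2 -399.8   -2.6] dyaw -56.46 tiltfix deg [ 0.2  -0.43  0.  ] F [ 0.2  1.  -1.3] op 0.611
```

Call:
{"method": "jog_arm", "body": {"targets": "5 -15 1 0 0 -2 -1;8 -24 0 0 0 -4 -1;8 -26 0 0 0 -4 -1;9 -27 0 0 0 -4 -1;9 -27 0 0 0 -4 -1;9 -27 0 0 0 -4 -1;9 -27 0 0 0 -4 -1;9 -27 0 0 0 -4 -1;9 -27 0 0 0 -4 -1;9 -27 0 0 0 -4 -1"}}

```text
time: 8.38
eef_pos: [0.4953, 0.0906, 0.1822]
tcp_rot: [0.5, 0.866, -0.002, -0.008]
contact_force: [1.0, 0.4, -1.2]
opening: 0.606
```

```bash
python3 - <<'E'
from h import *
rem(.5496,-.0485,.185,12.75)
E
```

```text
t 8.38 rem mm [  54.3 -139.1    2.8] dyaw -17.3 tiltfix deg [-0.24 -0.91 -0.  ] F [ 1.   0.4 -1.2] op 0.606
```

Call:
{"method": "jog_arm", "body": {"targets": "10 -25 0 0 0 -4 -1;10 -25 0 0 0 -4 -1;10 -24 0 0 0 -3 -1;8 -16 0 0 0 -3 -1;6 -10 0 0 0 -2 -1;4 -6 0 0 0 -1 -1;0 0 0 0 0 0 -1;0 0 0 0 0 0 -1"}}

```text
time: 9.05
eef_pos: [0.5409, -0.0253, 0.1736]
tcp_rot: [0.632, 0.775, -0.004, -0.014]
contact_force: [0.5, 0.1, -0.8]
opening: 0.606
```

```bash
python3 - <<'E'
from h import *
rem(.5496,-.0485,.185,12.75)
E
```

```text
t 9.05 rem mm [  8.7 -23.2  11.4] dyaw 1.1 tiltfix deg [-0.69 -1.56 -0.  ] F [ 0.5  0.1 -0.8] op 0.606
```

Call:
{"method": "jog_arm", "body": {"targets": "5 -12 0 -0.4 -0.8 1 -1;3 -6 0 -0.2 -0.4 0 -1;1 -3 0 0 0 0 -1;0 0 0 0 0 0 -1;0 0 0 0 0 0 -1"}}

```text
time: 9.47
eef_pos: [0.5484, -0.0421, 0.1725]
tcp_rot: [0.622, 0.783, -0.001, -0.005]
contact_force: [0.5, 0.6, -1.6]
opening: 0.605
```

```bash
python3 - <<'E'
from h import *
rem(.5496,-.0485,.185,12.75)
for n in("scene","side","wrist"):
    p=read_camera(n);cv2.imwrite(f"pics/{n}2.png",p["pixels"])
E
```

```text
t 9.47 rem mm [ 1.2 -6.4 12.5] dyaw -0.29 tiltfix deg [-0.21 -0.52 -0.  ] F [ 0.5  0.6 -1.6] op 0.605
```

View pics/side2.png

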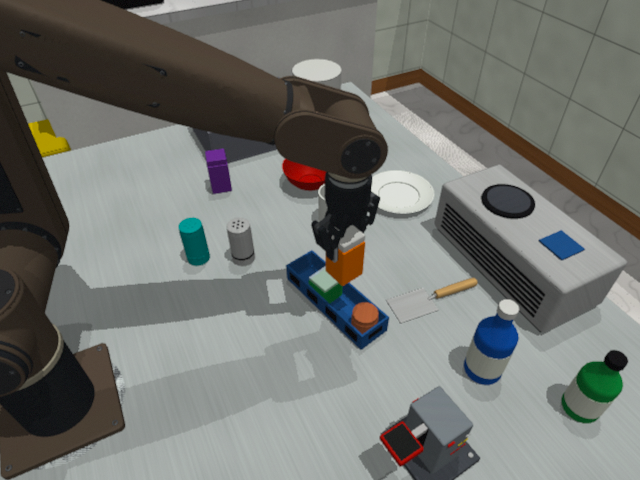

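View pics/wrist2.png

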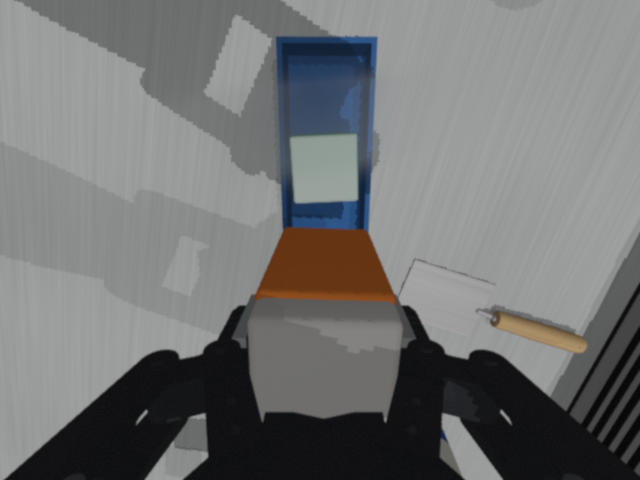

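```bash
cat >> h.py <<'E'
b=np.array([.543,-.0182]);ab=.2225
def tob(v): d=np.array(v)[:2]-b;c,s=np.cos(ab),np.sin(ab);return np.round([c*d[0]+s*d[1],-s*d[0]+c*d[1]],4)
def fromb(x,y): c,s=np.cos(ab),np.sin(ab);return b+[c*x-s*y,s*x+c*y]
E
python3 - <<'E'
from h import *
p=read_camera("wrist")
for uv in [(290,136),(357,133),(359,201),(294,203)]: print("tub",tob(onz(p,uv,.059)))
for uv in [(277,38),(377,38)]: print("outer",tob(onz(p,uv,.045)))
s,e,a,r=pose();bot=e+r[:,2]*-.0  ;print(e,tob(e),a)
for uv in [(284,228),(366,228)]: print("can bottom edge",tob(onz(p,uv,e[2]-.0525)))
print(fromb(0,-.031), fromb(0,.0855))
E
```

```text
tub [-0.0251  0.0528]
tub [0.0237 0.0551]
tub [0.027  0.0052]
tub [-0.0232  0.0033]
outer [-0.034  0.119]
outer [0.0368 0.1192]
[ 0.54849357 -0.04233603  0.17257678] [ 0.     -0.0248] 13.036787868079179
can bottom edge [-0.0237  0.0002]
can bottom edge [0.0258 0.0005]
[ 0.54984073 -0.04843581] [0.52413283 0.06519232]
```

Call:
{"method": "jog_arm", "body": {"targets": "0 -3 0 -0.1 -0.4 -0.3 -1;0 -1 -8 0 0 0 -1;0 -1 -12 0 0 0 -1;0 0 -12 0 0 0 -1;0 0 -8 0 0 0 -1;0 0 -4 0 0 0 -1;0 0 0 0 0 0 -1;0 0 0 0 0 0 -1"}}

```text
time: 10.33
eef_pos: [0.5467, -0.0472, 0.1218]
tcp_rot: [0.625, 0.781, -0.0, -0.003]
contact_force: [0.1, 0.1, -1.1]
opening: 0.605
```

```bash
python3 - <<'E'
from h import *
rem(.5491,-.0476,.118,12.75);print(tob(pose()[1]))
E
```

```text
t 10.33 rem mm [ 2.4 -0.4 -3.8] dyaw 0.05 tiltfix deg [-0.15 -0.28 -0.  ] F [ 0.1  0.1 -1.1] op 0.605
[-0.0028 -0.0291]
```

Call:
{"method": "jog_arm", "body": {"targets": "1.5 0 0 -0.1 -0.3 0 -1;0.7 -0.3 -6 0 0 0 -1;0.3 0 -8 0 0 0 -1;0.3 0 -8 0 0 0 -1;0 0 -8 0 0 0 -1;0 0 -3 0 0 0 -1;0 0 0 0 0 0 -1;0 0 0 0 0 0 -1"}}

```text
time: 11.0
eef_pos: [0.5504, -0.0475, 0.0858]
tcp_rot: [0.624, 0.781, 0.001, 0.001]
contact_force: [0.5, -0.5, -1.2]
opening: 0.603
```

```bash
python3 - <<'E'
from h import *
rem(.5491,-.0476,.0585,12.75);print(tob(pose()[1]))
p=read_camera("wrist");cv2.imwrite(f"pics/w3.png",p["pixels"])
p=read_camera("side");cv2.imwrite(f"pics/s3.png",cv2.resize(p["pixels"][200:380,240:480],None,fx=3,fy=3))
E
```

```text
t 11.0 rem mm [ -1.3  -0.1 -27.3] dyaw 0.04 tiltfix deg [-0.02  0.13  0.  ] F [ 0.5 -0.5 -1.2] op 0.603
[ 0.0008 -0.0302]
```

View pics/s3.png

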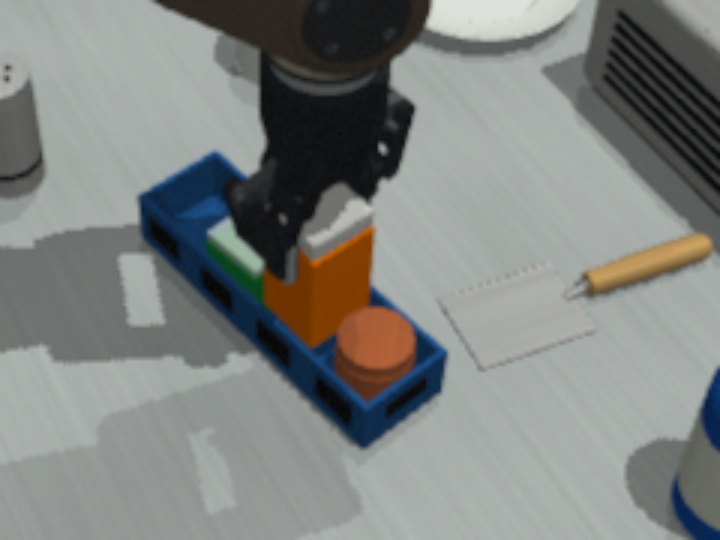

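View pics/w3.png

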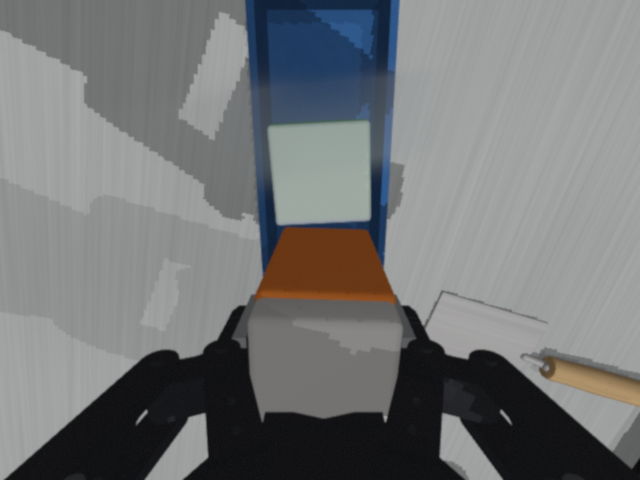

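The canister's foot is inside the gap between tub and tin (clear of the tub at row 228, tin clear in the side view). Continue down.

Call:
{"method": "jog_arm", "body": {"targets": "-1 0 -6 0 0 0 -1;0 0 -8 0 0 0 -1;-0.5 0 -7 0 0 0 -1;-0.5 0 -4 0 0 0 -1;0 0 -2 0 0 0 -1;0 0 0 0 0 0 -1;0 0 0 0 0 0 -1"}}

```text
time: 11.68
eef_pos: [0.5493, -0.0479, 0.0577]
tcp_rot: [0.625, 0.781, 0.002, 0.002]
contact_force: [-0.4, -0.3, 0.8]
opening: 0.608
```

```bash
python3 - <<'E'
from h import *
rem(.5491,-.0476,.0585,12.75);print(tob(pose()[1]))
E
```

```text
t 11.68 rem mm [-0.2  0.3  0.8] dyaw 0.04 tiltfix deg [0.03 0.31 0.  ] F [-0.4 -0.3  0.8] op 0.608
[-0.0004 -0.0304]
```

Call:
{"method": "jog_arm", "body": {"targets": "0 0 0 0 0 0 0.6;0 0 0 0 0 0 1;0 0 0 0 0 0 1;0 0 0 0 0 0 1;0 0 10 0 0 0 1;0 0 25 0 0 0 1;0 0 30 0 0 0 1;0 0 30 0 0 0 1;0 0 25 0 0 0 1;0 0 5 0 0 0 1"}}

```text
time: 12.52
eef_pos: [0.5474, -0.0474, 0.1899]
tcp_rot: [0.624, 0.781, 0.001, 0.001]
contact_force: [0.7, -1.5, 0.3]
opening: 1.0
```

```bash
python3 - <<'E'
from h import *
rem(.418,.195,.20,12.75)
E
```

```text
t 12.52 rem mm [-129.4  242.4   10.1] dyaw 0.04 tiltfix deg [-0.01  0.18  0.  ] F [ 0.7 -1.5  0.3] op 1.0
```

Call:
{"method": "jog_arm", "body": {"targets": "-8 15 2 0 0 0 1;-14 25 2 0 0 0 1;-16 30 2 0 0 0 1;-16 30 2 0 0 0 1;-16 30 2 0 0 0 1;-16 30 2 0 0 0 1;-14 25 0 0 0 0 1;-10 18 0 0 0 0 1;-5 10 0 0 0 0 1;0 0 0 0 0 0 1"}}

```text
time: 13.35
eef_pos: [0.4273, 0.1715, 0.208]
tcp_rot: [0.626, 0.779, 0.004, 0.006]
contact_force: [0.5, 0.6, -0.5]
opening: 0.995
```

```bash
python3 - <<'E'
from h import *
rem(.418,.195,.20,12.75)
p=read_camera("wrist");i=p["pixels"].copy()
for x,y,col in((.418,.195,(0,255,255)),):
    r=render(p,[place(cyl(.026,0,.092),x,y,0),place(cyl(.025,.092,.105),x,y,0)])
    c,_=cv2.findContours((r>.5).astype(np.uint8),cv2.RETR_EXTERNAL,cv2.CHAIN_APPROX_NONE);cv2.drawContours(i,c,-1,col,1)
cv2.imwrite("pics/w4.png",i)
p=read_camera("side");cv2.imwrite(f"pics/s4.png",cv2.resize(p["pixels"][200:380,240:480],None,fx=3,fy=3))
E
```

```text
t 13.35 rem mm [-9.3 23.5 -8. ] dyaw 0.32 tiltfix deg [0.1  0.87 0.  ] F [ 0.5  0.6 -0.5] op 0.995
```

View pics/w4.png

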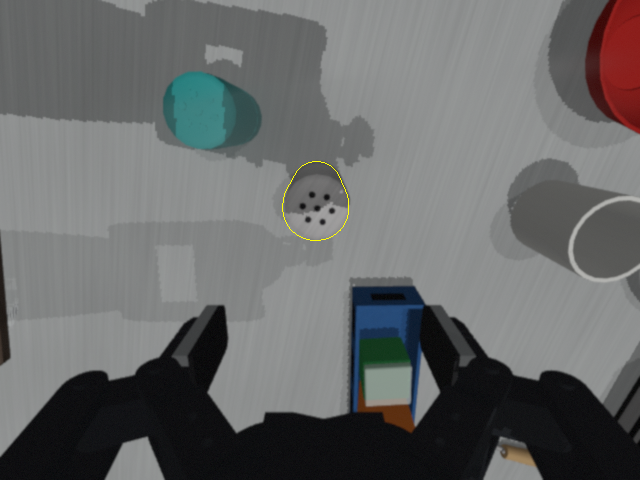

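View pics/s4.png

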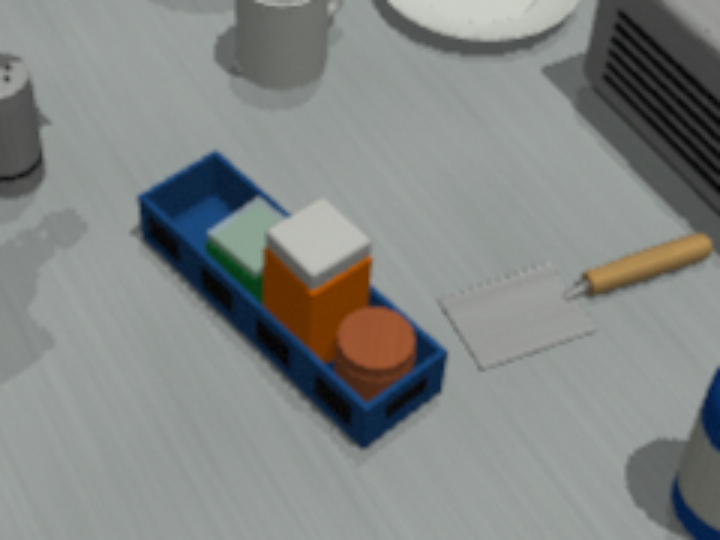

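Call:
{"method": "jog_arm", "body": {"targets": "-4 12 -5 0 0.5 0.3 1;-3 7 -15 0 0.3 0 1;-1 3 -15 0 0 0 1;0 1 -15 0 0 0 1;0 0 -12 0 0 0 1;0 0 -4 0 0 0 1;0 0 0 0 0 0 1"}}

```text
time: 14.03
eef_pos: [0.4255, 0.1875, 0.1407]
tcp_rot: [0.629, 0.778, 0.0, 0.004]
contact_force: [0.0, -0.3, -0.7]
opening: 1.0
```

```bash
python3 - <<'E'
from h import *
rem(.418,.195,.052,12.75)
E
```

```text
t 14.03 rem mm [ -7.5   7.5 -88.7] dyaw 0.64 tiltfix deg [0.26 0.34 0.  ] F [ 0.  -0.3 -0.7] op 1.0
```

Call:
{"method": "jog_arm", "body": {"targets": "-5 5 0 0.1 0.2 0.6 1;-2 2.5 0 0 0 0 1;0 0 0 0 0 0 1;0 0 0 0 0 0 1"}}

```text
time: 14.37
eef_pos: [0.4199, 0.1943, 0.1426]
tcp_rot: [0.625, 0.78, 0.001, 0.003]
contact_force: [0.1, -0.9, 0.7]
opening: 0.999
```

```bash
python3 - <<'E'
from h import *
rem(.418,.195,.052,12.75)
p=read_camera("wrist");i=p["pixels"].copy()
for x,y,col in((.418,.195,(0,255,255)),):
    r=render(p,[place(cyl(.026,0,.092),x,y,0),place(cyl(.025,.092,.105),x,y,0)])
    c,_=cv2.findContours((r>.5).astype(np.uint8),cv2.RETR_EXTERNAL,cv2.CHAIN_APPROX_NONE);cv2.drawContours(i,c,-1,col,1)
cv2.imwrite("pics/w5.png",i)
E
```

```text
t 14.37 rem mm [ -1.9   0.7 -90.6] dyaw 0.16 tiltfix deg [0.13 0.27 0.  ] F [ 0.1 -0.9  0.7] op 0.999
```

View pics/w5.png

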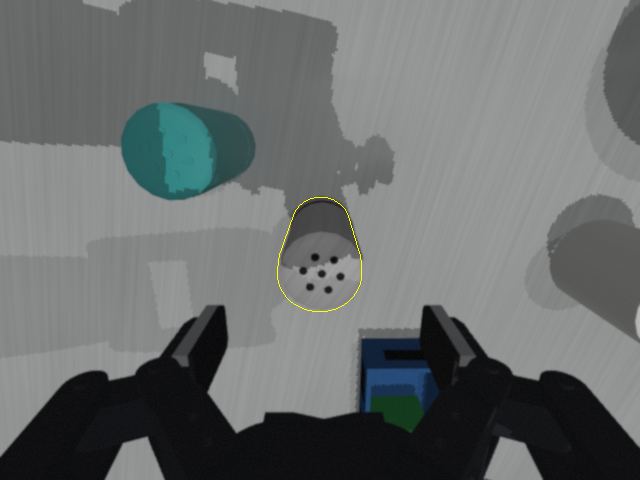

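Call:
{"method": "jog_arm", "body": {"targets": "-2 0.5 -8 0.1 0.2 0 1;-1 0 -15 0 0 0 1;-1 0 -15 0 0 0 1;-1 0 -15 0 0 0 1;-1 0 -10 0 0 0 1;-1 0 -4 0 0 0 1;0 0 0 0 0 0 1;0 0 0 0 0 0 1"}}

```text
time: 15.08
eef_pos: [0.4139, 0.1958, 0.0744]
tcp_rot: [0.625, 0.781, 0.003, 0.003]
contact_force: [0.6, 0.5, -0.3]
opening: 1.002
```

```bash
python3 - <<'E'
from h import *
rem(.418,.195,.052,12.75)
E
```

```text
t 15.08 rem mm [  4.1  -0.8 -22.4] dyaw 0.1 tiltfix deg [-0.08  0.44  0.  ] F [ 0.6  0.5 -0.3] op 1.002
```

Call:
{"method": "jog_arm", "body": {"targets": "2 -0.5 -6 0 0.2 0 1;1 0 -8 0 0 0 1;0.5 0 -5 0 0 0 1;0 0 -3 0 0 0 1;0 0 0 0 0 0 1;0 0 0 0 0 0 1"}}

```text
time: 15.58
eef_pos: [0.42, 0.1957, 0.0524]
tcp_rot: [0.625, 0.781, 0.004, 0.003]
contact_force: [0.0, -0.8, -0.1]
opening: 1.001
```

```bash
python3 - <<'E'
from h import *
rem(.418,.195,.052,12.75)
E
```

```text
t 15.58 rem mm [-2.  -0.7 -0.4] dyaw 0.1 tiltfix deg [-0.15  0.5   0.  ] F [ 0.  -0.8 -0.1] op 1.001
```

Call:
{"method": "jog_arm", "body": {"targets": "-1 -0.5 0 -0.1 0.4 0 0.5;0 0 0 0 0 0 -1;0 0 0 0 0 0 -1;0 0 0 0 0 0 -1;0 0 0 0 0 0 -1;0 0 0 0 0 0 -1;0 0 0 0 0 0 -1;0 0 0 0 0 0 -1", "force": 45}}

```text
time: 16.25
eef_pos: [0.4191, 0.1952, 0.053]
tcp_rot: [0.625, 0.781, 0.001, 0.001]
contact_force: [-0.3, -0.6, -0.9]
opening: 0.591
```

```bash
python3 - <<'E'
from h import *
rem(.418,.195,.052,12.75)
E
```

```text
t 16.25 rem mm [-1.1 -0.2 -1. ] dyaw 0.09 tiltfix deg [-0.05  0.12  0.  ] F [-0.3 -0.6 -0.9] op 0.591
```

Call:
{"method": "jog_arm", "body": {"targets": "0 0 8 0 0 0 -1;0 0 20 0 0 0 -1;0 0 30 0 0 0 -1;0 0 30 0 0 0 -1;5 -5 22 0 0 0 -1;10 -12 10 0 0 0 -1;14 -18 0 0 0 0 -1;14 -18 0 0 0 0 -1;14 -18 0 0 0 0 -1;14 -18 0 0 0 0 -1"}}

```text
time: 17.08
eef_pos: [0.4849, 0.105, 0.1811]
tcp_rot: [0.622, 0.783, -0.001, -0.002]
contact_force: [0.9, -0.3, -2.1]
opening: 0.591
```

```bash
python3 - <<'E'
from h import *
rem(.5241,.0652,.175,12.75)
E
```

```text
t 17.08 rem mm [ 39.2 -39.8  -6.1] dyaw -0.36 tiltfix deg [ 0.   -0.23  0.  ] F [ 0.9 -0.3 -2.1] op 0.591
```

Call:
{"method": "jog_arm", "body": {"targets": "14 -12 0 0 0 -0.3 -1;9 -10 0 0 0 0 -1;5 -6 0 0 0 0 -1;2 -3 0 0 0 0 -1;0 0 0 0 0 0 -1;0 0 0 0 0 0 -1"}}

```text
time: 17.58
eef_pos: [0.5168, 0.0694, 0.1821]
tcp_rot: [0.625, 0.78, -0.002, -0.002]
contact_force: [-0.4, 1.4, -1.1]
opening: 0.592
```

```bash
python3 - <<'E'
from h import *
rem(.5241,.0652,.175,12.75)
E
```

```text
t 17.58 rem mm [ 7.3 -4.2 -7.1] dyaw 0.17 tiltfix deg [ 0.01 -0.3   0.  ] F [-0.4  1.4 -1.1] op 0.592
```

Call:
{"method": "jog_arm", "body": {"targets": "5 -3 0 0 -0.2 0 -1;2 -1 -8 0 0 0 -1;1 0 -12 0 0 0 -1;0.5 0 -12 0 0 0 -1;0 0 -12 0 0 0 -1;0 0 -6 0 0 0 -1;0 0 0 0 0 0 -1;0 0 0 0 0 0 -1"}}

```text
time: 18.25
eef_pos: [0.5224, 0.0686, 0.1249]
tcp_rot: [0.623, 0.782, -0.001, -0.003]
contact_force: [0.9, -0.1, -1.8]
opening: 0.594
```

```bash
python3 - <<'E'
from h import *
rem(.5241,.0652,.116,12.75);print(tob(pose()[1]))
p=read_camera("wrist");cv2.imwrite(f"pics/w6.png",p["pixels"])
s=pose()[1];print(proj(p,[*fromb(-.032,.116),.045]),proj(p,[*fromb(.032,.116),.045]))
p=read_camera("side");cv2.imwrite(f"pics/s6.png",cv2.resize(p["pixels"][180:360,220:460],None,fx=3,fy=3))
p=read_camera("scene");cv2.imwrite(f"pics/sc6.png",cv2.resize(p["pixels"][130:310,220:460],None,fx=3,fy=3))
E
```

```text
t 18.25 rem mm [ 1.7 -3.4 -8.9] dyaw -0.12 tiltfix deg [-0.07 -0.35 -0.  ] F [ 0.9 -0.1 -1.8] op 0.594
[-0.0009  0.0892]
[277.58470022 214.17770111] [371.70364505 214.48563345]
```

View pics/s6.png

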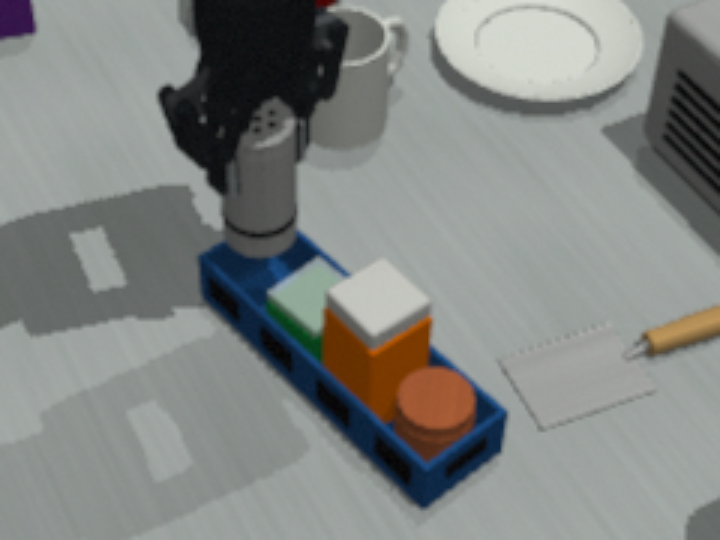

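View pics/w6.png

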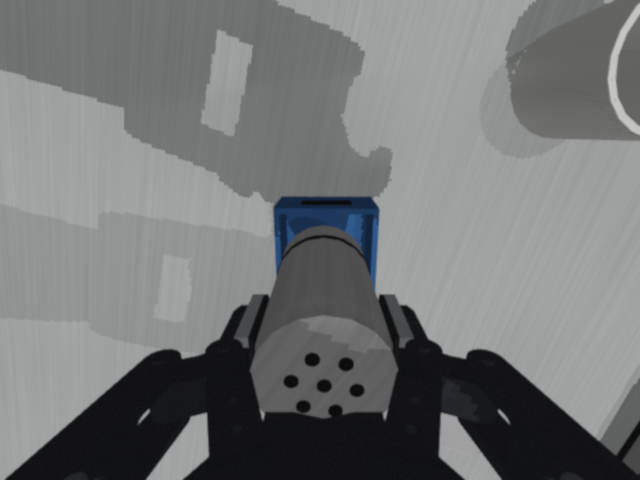

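View pics/sc6.png

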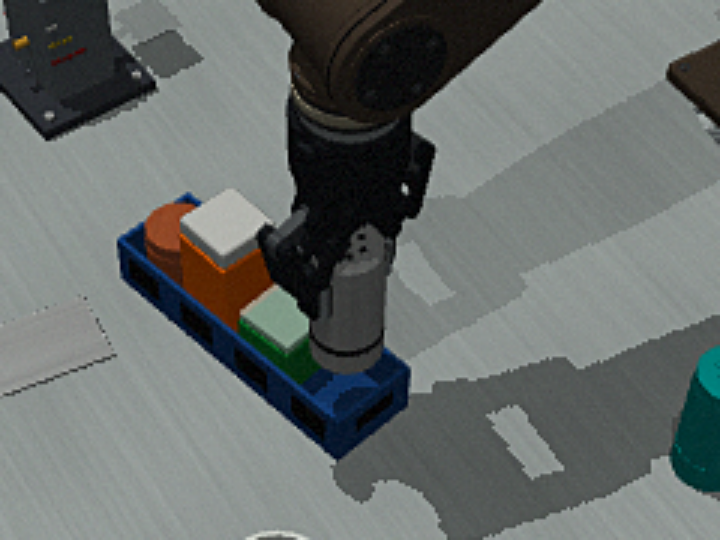

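```bash
python3 - <<'E'
from h import *
p=read_camera("wrist")
print(tob(onz(p,(323,226.5),.072)),tob(pose()[1]))
for v in (206,208,210,212): print(v,tob(onz(p,(325,v),.045)))
c=p["pixels"][180:300,250:400];cv2.imwrite("pics/w7.png",cv2.resize(c,None,fx=5,fy=5,interpolation=cv2.INTER_CUBIC))
E
```

```text
[0.     0.1141] [0.0001 0.0888]
206 [0.0012 0.1211]
208 [0.0012 0.1197]
210 [0.0012 0.1183]
212 [0.0012 0.1169]
```

View pics/w7.png

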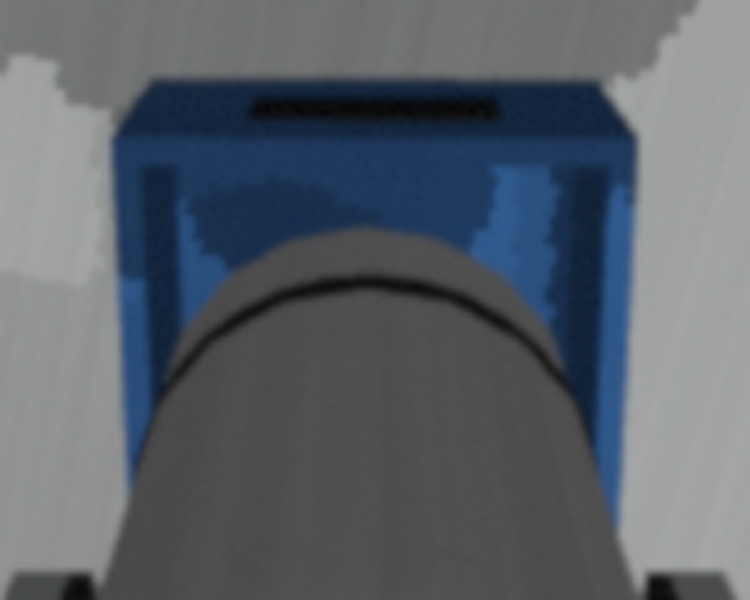

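Call:
{"method": "jog_arm", "body": {"targets": "0.7 -2.5 0 0 -0.3 0 -1;0.3 -1 0 0 0 0 -1;0 0 -4 0 0 0 -1;0 0 -6 0 0 0 -1;0 0 0 0 0 0 -1;0 0 0 0 0 0 -1"}}

```text
time: 18.95
eef_pos: [0.5266, 0.0641, 0.1185]
tcp_rot: [0.624, 0.782, 0.003, 0.003]
contact_force: [0.6, -0.1, -1.6]
opening: 0.588
```

```bash
python3 - <<'E'
from h import *
rem(.5246,.0653,.058,12.75);print(tob(pose()[1]))
E
```

```text
t 18.95 rem mm [ -2.    1.2 -60.5] dyaw -0.09 tiltfix deg [-0.03  0.5   0.  ] F [ 0.6 -0.1 -1.6] op 0.588
[0.0022 0.0839]
```

Call:
{"method": "jog_arm", "body": {"targets": "-1.5 1 -3 0 0.3 0 -1;0 0.2 -6 0 0 0 -1;0 0 -6 0 0 0 -1;0 0 -6 0 0 0 -1;0 0 -4 0 0 0 -1;0 0 0 0 0 0 -1;0 0 0 0 0 0 -1"}}

```text
time: 19.53
eef_pos: [0.524, 0.0657, 0.0895]
tcp_rot: [0.624, 0.782, 0.0, -0.0]
contact_force: [-0.3, -0.6, -2.3]
opening: 0.594
```

```bash
python3 - <<'E'
from h import *
rem(.5246,.0653,.058,12.75);print(tob(pose()[1]))
E
```

```text
t 19.53 rem mm [  0.6  -0.4 -31.5] dyaw -0.09 tiltfix deg [-0.04  0.02  0.  ] F [-0.3 -0.6 -2.3] op 0.594
[-0.0001  0.086 ]
```

Call:
{"method": "jog_arm", "body": {"targets": "0.3 -0.3 -5 0 0 0 -1;0 0 -7 0 0 0 -1;0 0 -7 0 0 0 -1;0 0 -5 0 0 0 -1;0 0 -3 0 0 0 -1;0 0 -2 0 0 0 -1;0 0 0 0 0 0 -1;0 0 0 0 0 0 -1"}}

```text
time: 20.2
eef_pos: [0.5243, 0.0653, 0.0571]
tcp_rot: [0.624, 0.782, 0.0, -0.0]
contact_force: [0.3, 0.2, -1.6]
opening: 0.588
```

```bash
python3 - <<'E'
from h import *
rem(.5246,.0653,.058,12.75);print(tob(pose()[1]))
E
```

```text
t 20.2 rem mm [0.3 0.  0.9] dyaw -0.09 tiltfix deg [-0.04  0.    0.  ] F [ 0.3  0.2 -1.6] op 0.588
[0.0001 0.0856]
```

Released on the floor and rise.

Call:
{"method": "jog_arm", "body": {"targets": "0 0 0 0 0 0 0.6;0 0 0 0 0 0 1;0 0 0 0 0 0 1;0 0 0 0 0 0 1;0 0 8 0 0 0 1;0 0 20 0 0 0 1;0 0 30 0 0 0 1;0 0 35 0 0 0 1;0 0 35 0 0 0 1;-10 -10 15 0 0 0 1"}}

```text
time: 21.03
eef_pos: [0.5127, 0.056, 0.2067]
tcp_rot: [0.623, 0.782, -0.001, -0.002]
contact_force: [-0.0, -0.3, 0.9]
opening: 1.0
```

```bash
python3 - <<'E'
from h import *
rem(.4667,-.3655,.2,8)
p=read_camera("side");cv2.imwrite(f"pics/s8.png",cv2.resize(p["pixels"][180:360,220:460],None,fx=3,fy=3))
E
```

```text
t 21.03 rem mm [ -46.  -421.5   -6.7] dyaw -4.91 tiltfix deg [-0.08 -0.2  -0.  ] F [-0.  -0.3  0.9] op 1.0
```

View pics/s8.png

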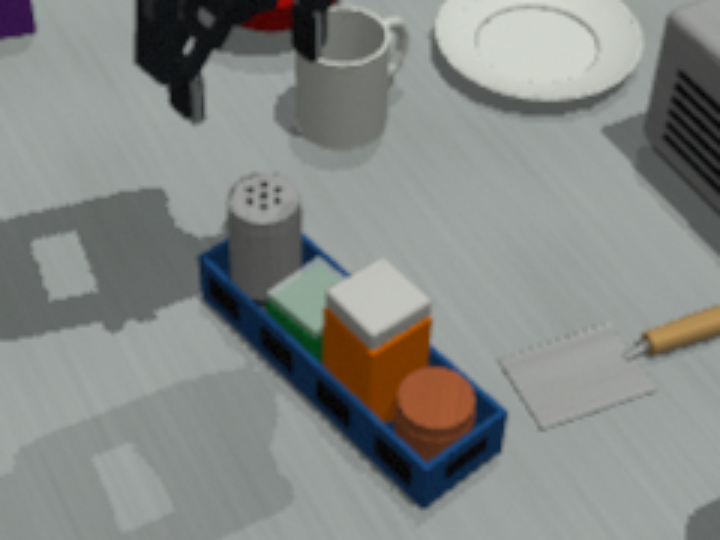

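Call:
{"method": "jog_arm", "body": {"targets": "-3 -14 2 0 0 -3 1;-3 -22 2 0 0 -5 0;-3 -25 2 0 0 -6 -1;-3 -25 2 0 0 -6 -1;-3 -25 2 0 0 -6 -1;-3 -25 2 0 0 -6 -1;-3 -25 0 0 0 -6 -1;-3 -25 0 0 0 -6 -1;-3 -25 0 0 0 -6 -1;-3 -25 0 0 0 -6 -1", "force": 40}}

```text
time: 21.92
eef_pos: [0.4808, -0.1874, 0.2312]
tcp_rot: [0.925, 0.38, 0.003, 0.007]
contact_force: [0.3, -0.1, -0.3]
opening: 0.0
```

```bash
python3 - <<'E'
from h import *
rem(.4667,-.3655,.2,-82)
E
```

```text
t 21.92 rem mm [ -14.1 -178.1  -31.2] dyaw -36.66 tiltfix deg [0.63 0.59 0.  ] F [ 0.3 -0.1 -0.3] op 0.0
```

Call:
{"method": "jog_arm", "body": {"targets": "-2 -24 0 0 0 -6 -1;-2 -24 0 0 0 -6 -1;-2 -24 0 0 0 -6 -1;-2 -22 0 0 0 -5 -1;-2 -16 0 0 0 -4 -1;0 -10 0 0 0 -3 -1;0 -5 0 0 0 0 -1;0 0 0 0 0 0 -1;0 0 0 0 0 0 -1"}}

```text
time: 22.67
eef_pos: [0.4676, -0.3233, 0.2334]
tcp_rot: [0.994, 0.11, 0.001, 0.009]
contact_force: [-0.5, 1.0, 0.3]
opening: 0.002
```

```bash
python3 - <<'E'
from h import *
rem(.4667,-.3655,.2,-82)
for n in ("wrist","side"):
  p=read_camera(n);cv2.imwrite(f"pics/{n}9.png",p["pixels"])
  for q in mark_of("lever_pad",p)[:2]: print(n,q["p"],np.round(q["uv"]),onz(p,q["uv"],.118))
E
```

```text
t 22.67 rem mm [ -0.9 -42.2 -33.4] dyaw -4.59 tiltfix deg [1.01 0.26 0.  ] F [-0.5  1.   0.3] op 0.002
wrist 0.61 [372. 248.] [ 0.46715749 -0.36647931  0.118     ]
side 0.8 [402. 441.] [ 0.46731747 -0.36540253  0.118     ]
side 0.68 [364. 332.] [ 0.51411989 -0.17737072  0.118     ]
```

View pics/wrist9.png

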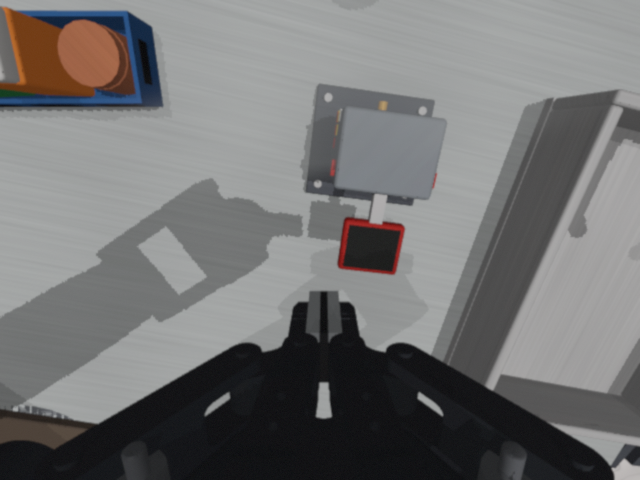

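View pics/side9.png

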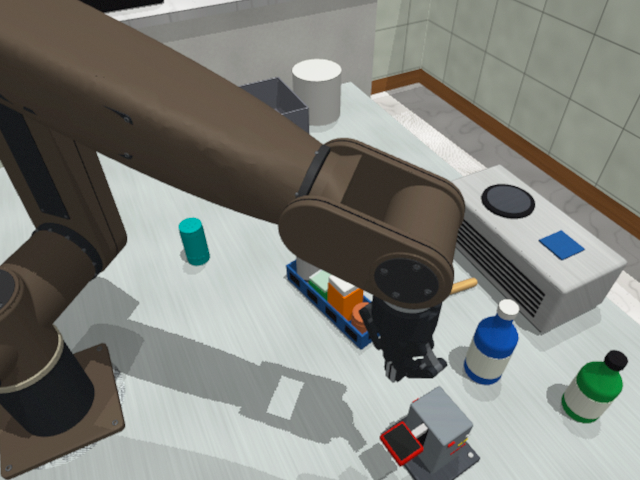

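Call:
{"method": "jog_arm", "body": {"targets": "0 -15 0 0.5 0.2 -2 -1;0 -12 0 0.3 0 -2 -1;-1 -8 -8 0 0 0 -1;-1 -4 -12 0 0 0 -1;0 -1 -15 0 0 0 -1;0 0 -15 0 0 0 -1;0 0 -10 0 0 0 -1;0 0 0 0 0 0 -1;0 0 0 0 0 0 -1"}}

```text
time: 23.62
eef_pos: [0.4646, -0.3662, 0.1663]
tcp_rot: [0.997, 0.073, -0.001, 0.0]
contact_force: [0.7, -0.1, 0.9]
opening: -0.002
```

```bash
python3 - <<'E'
from h import *
rem(.4655,-.366,.118,-82)
E
```

```text
t 23.62 rem mm [  0.9   0.2 -48.3] dyaw -0.33 tiltfix deg [ 0.06 -0.07  0.  ] F [ 0.7 -0.1  0.9] op -0.002
```

Call:
{"method": "jog_arm", "body": {"targets": "0 0 -10 0 0 0 -1;0 0 -12 0 0 0 -1;0 0 -8 0 0 0 -1;0 0 -4 0 0 0 -1;0 0 0 0 0 0 -1;0 0 0 0 0 0 -1"}}

```text
time: 24.12
eef_pos: [0.465, -0.3663, 0.1295]
tcp_rot: [0.997, 0.073, -0.0, 0.001]
contact_force: [0.2, 0.2, 0.6]
opening: -0.003
```

```bash
python3 - <<'E'
from h import *
rem(.4655,-.366,.118,-82)
E
```

```text
t 24.12 rem mm [  0.5   0.3 -11.5] dyaw -0.36 tiltfix deg [ 0.11 -0.02  0.  ] F [0.2 0.2 0.6] op -0.003
```

Call:
{"method": "jog_arm", "body": {"targets": "0 0 -4 0 0 0 -1;0 0 -4 0 0 0 -1;0 0 -4 0 0 0 -1;0 0 -4 0 0 0 -1;0 0 -4 0 0 0 -1;0 0 -4 0 0 0 -1"}}

```text
time: 24.62
eef_pos: [0.4661, -0.3674, 0.1098]
tcp_rot: [0.997, 0.073, 0.0, 0.002]
contact_force: [-3.8, 3.4, 8.1]
opening: -0.002
```

Call:
{"method": "jog_arm", "body": {"targets": "0 0 -4 0 0 0 -1;0 0 -4 0 0 0 -1;0 0 -4 0 0 0 -1;0 0 0 0 0 0 -1;0 0 0 0 0 0 -1"}}

```text
time: 25.03
eef_pos: [0.4662, -0.3674, 0.1025]
tcp_rot: [0.997, 0.074, -0.001, 0.001]
contact_force: [-1.3, 1.4, 3.7]
opening: 0.0
```

```bash
python3 - <<'E'
from h import *
rem(.4655,-.366,.063,-82)
E
```

```text
t 25.03 rem mm [ -0.7   1.4 -39.5] dyaw -0.46 tiltfix deg [ 0.15 -0.08  0.  ] F [-1.3  1.4  3.7] op 0.0
```

Call:
{"method": "jog_arm", "body": {"targets": "0 0 -4 0 0 0 -1;0 0 -4 0 0 0 -1;0 0 -4 0 0 0 -1;0 0 -4 0 0 0 -1;0 0 -4 0 0 0 -1;0 0 -4 0 0 0 -1"}}

```text
time: 25.53
eef_pos: [0.4664, -0.3677, 0.0866]
tcp_rot: [0.997, 0.074, -0.002, 0.0]
contact_force: [-3.2, 3.1, 7.5]
opening: -0.005
```

```bash
python3 - <<'E'
from h import *
rem(.4655,-.366,.063,-82)
E
```

```text
t 25.53 rem mm [ -0.9   1.7 -23.6] dyaw -0.53 tiltfix deg [ 0.05 -0.27  0.  ] F [-3.2  3.1  7.5] op -0.005
```

Call:
{"method": "jog_arm", "body": {"targets": "0 0 -4 0 0 0 -1;0 0 -4 0 0 0 -1;0 0 -4 0 0 0 -1;0 0 -4 0 0 0 -1;0 0 -3 0 0 0 -1"}}

```text
time: 25.95
eef_pos: [0.4664, -0.3677, 0.0742]
tcp_rot: [0.997, 0.075, -0.004, -0.001]
contact_force: [-4.5, 2.6, 11.7]
opening: -0.003
```

```bash
python3 - <<'E'
from h import *
rem(.4655,-.366,.063,-82)
p=read_camera("side");cv2.imwrite(f"pics/s10.png",cv2.resize(p["pixels"][330:480,340:540],None,fx=4,fy=4,interpolation=cv2.INTER_CUBIC))
rem(.4655,-.366,.063,-82)
E
```

```text
t 25.95 rem mm [ -0.9   1.7 -11.2] dyaw -0.59 tiltfix deg [-0.09 -0.49 -0.  ] F [-4.5  2.6 11.7] op -0.003
t 26.0 rem mm [ -0.9   1.7 -11.1] dyaw -0.59 tiltfix deg [-0.09 -0.48 -0.  ] F [-2.9  3.6  8.3] op 0.002
```

View pics/s10.png

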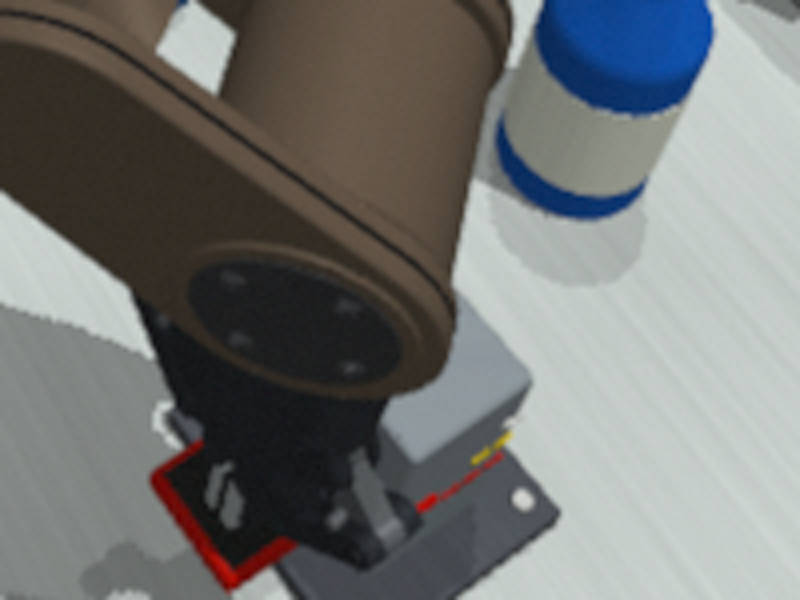

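Call:
{"method": "jog_arm", "body": {"targets": "0 0 -4 0 0 0 -1;0 0 -4 0 0 0 -1;0 0 -3 0 0 0 -1"}}

```text
time: 26.25
eef_pos: [0.4665, -0.3678, 0.0678]
tcp_rot: [0.997, 0.075, -0.005, -0.002]
contact_force: [-2.2, 2.3, 7.4]
opening: -0.001
```

```bash
python3 - <<'E'
from h import *
rem(.4655,-.366,.063,-82)
E
```

```text
t 26.25 rem mm [-1.   1.8 -4.8] dyaw -0.64 tiltfix deg [-0.18 -0.62 -0.  ] F [-2.2  2.3  7.4] op -0.001
```

Call:
{"method": "jog_arm", "body": {"targets": "0 0 -3 0 0 0 -1;0 0 -3 0 0 0 -1"}}

```text
time: 26.42
eef_pos: [0.4665, -0.3678, 0.0644]
tcp_rot: [0.997, 0.075, -0.006, -0.003]
contact_force: [-3.4, 2.3, 9.8]
opening: -0.002
```

```bash
python3 - <<'E'
from h import *
rem(.4655,-.366,.063,-82)
E
```

```text
t 26.42 rem mm [-1.   1.8 -1.4] dyaw -0.66 tiltfix deg [-0.24 -0.69 -0.  ] F [-3.4  2.3  9.8] op -0.002
```

Call:
{"method": "jog_arm", "body": {"targets": "0 0 -2 0 0 0 -1"}}

```text
time: 26.5
eef_pos: [0.4665, -0.3677, 0.0636]
tcp_rot: [0.997, 0.076, -0.006, -0.003]
contact_force: [-2.9, 2.6, 9.6]
opening: -0.0
```

```bash
python3 - <<'E'
from h import *
rem(.4655,-.366,.063,-82)
p=read_camera("side");cv2.imwrite(f"pics/s11.png",cv2.resize(p["pixels"][400:480,400:510],None,fx=7,fy=7,interpolation=cv2.INTER_CUBIC))
p=read_camera("scene");cv2.imwrite(f"pics/sc11.png",p["pixels"])
for _ in range(12): p=read_camera("wrist")
cv2.imwrite("pics/w11.png",p["pixels"])
rem(.4655,-.366,.063,-82)
for q in mark_of("lever_pad",p)[:1]: print(q)
E
```

```text
t 26.5 rem mm [-1.   1.7 -0.6] dyaw -0.67 tiltfix deg [-0.27 -0.74 -0.  ] F [-2.9  2.6  9.6] op -0.0
t 27.2 rem mm [-1.   1.8 -0.8] dyaw -0.67 tiltfix deg [-0.27 -0.74 -0.  ] F [-3.6  3.4  8. ] op 0.004
{'uv': [319.9, 306.0], 'p': 0.81}
```

View pics/s11.png

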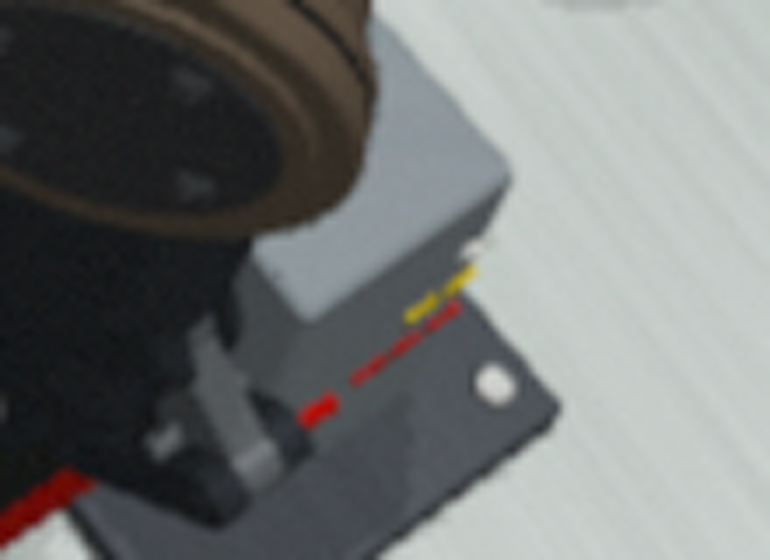

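View pics/sc11.png

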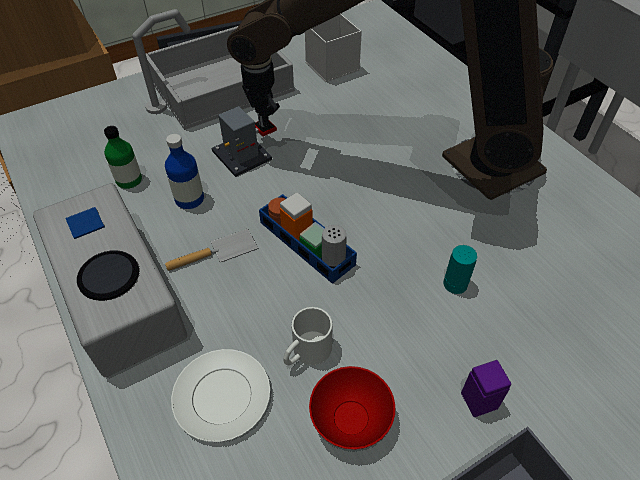

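View pics/w11.png

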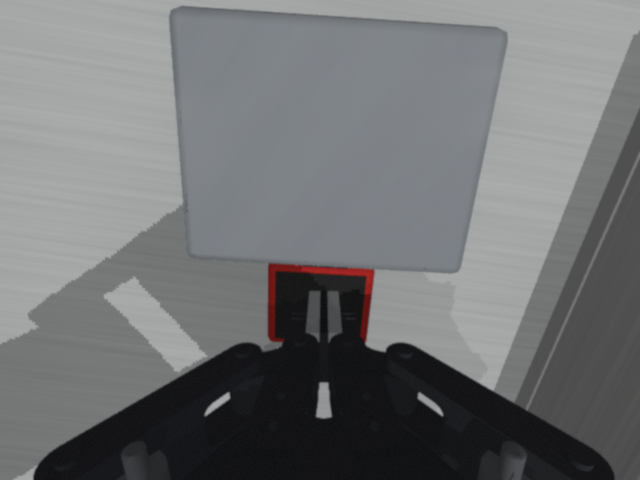

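```bash
python3 - <<'E'
from h import *
rem(.4655,-.366,.063,-82)
print(sign_off())
E
```

```text
t 27.25 rem mm [-1.1  1.7 -0.8] dyaw -0.67 tiltfix deg [-0.27 -0.74 -0.  ] F [-3.8  3.6  9.7] op 0.003
the job is handed in; nothing more can be done
None
```

I placed both pieces, pressed the lever to its third click, and handed in at 27.25 s while still pressing. The hand-in reports no verdict.

- **Basket:** The orange canister stands in the gap between the tin and the tub. The steel shaker stands in the gap at the +y end. The last scene picture shows all four pieces upright in one layer and let go.
- **Lever:** I pressed it with the shut fingers. My last reading put the fingertips at about 64 mm height, which is about 54 mm of travel. That comes from tip height and the given rest height, since travel is not measured directly. The lever pointer lined up with the red bars in the side picture, perhaps slightly below them.
- **Hold:** It stayed steady for about 0.7 s before hand-in. The measured upward push was about 8 to 10 N, with up to about 4 N sideways. The highest upward reading during the press was 11.7 N, against the 60 N limit.
- **Other things:** In the last scene picture the mug, bowl, cleaner, spatula and the turquoise and purple look-alikes are where they were at the start. I compared these by eye and did not re-measure them.

No check failed or disagreed.

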